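# Open the sprung shutter and stamp the coupon

## Robot

A 6-joint arm with a two-finger parallel gripper is mounted at the origin on the work surface. World frame = base frame: x ahead of the robot, y to its left, z up, the work surface at z = 0. Lengths are in m, angles in rad, forces in N, time in s.
With the tool pointing down it reaches from about 0.275 to 1 m from the base axis. Payload 8.4 kg.
Tool frame: the origin (TCP) lies on the centre line of the jaws, within the pads' length; the fingertips stand 22 mm ahead of it and the grasp point (between the pads) lies 3 mm ahead of it; z points along the fingers, y is the line along which they close (so a half turn about z gives the same grasp; the last joint's range is limited). The gripper opens to 85 mm and grips with 20 to 120 N. Pads are 22 mm wide; open, the fingers measure 114 mm over their backs; the gripper's body (76 mm by 85 mm) begins 54 mm behind the grasp point. The pads swing forward as they close: fully open they stand 13 mm farther back than shut.
Start: joints at [1.212, 0.353, 1.633, -0, 1.155, -0.002], TCP at [0.218, 0.586, 0.253] pointing down, gripper open.
Joint ranges: [-2.63, 2.63], [-0.92, 2.1], [0.06, 2.66], [-1.3, 4.44], [0, 2.69], [-3.02, 3.02]. Speed limits (rad/s): [2.22, 2.22, 2.79, 3.14, 3.14, 3.14].

## Interface

Orientations are given as a rotation vector (axis times angle).
In Python, from workcell import manip gives the robot as it stands.
- The arm moves only by the shell command python3 -m pendant 'ROWS' [FORCE]. ROWS is JSON, a list of rows, each an object with "linear": the shift along the tool's x, y, z in cm, a list of three; "roll": the turn about the tool's z in degrees; "jaw": the finger opening in cm, from 0 to 8.54. A call has 1 to 10 rows; each row is the pose to reach, as a shift and turn from the pose commanded when the call began, along the tool's axes at that moment; what a row does not reach only later rows make up. A row lasts 1/8 s, in which the tool goes at most 62.5 mm and 10.7 degrees, less where a joint would pass 70% of its speed; a pose out of reach is approached as far as the arm can. A call with a gripper value outside its range is refused whole. The fingers move at their own pace and stop on an object; FORCE is the grip in N (left out, the last holds). Time passes only in rows, so rows that repeat a pose let the fingers close. It gives the time, the measured TCP pose, the force, the opening and the grip force at its end, in the units of the state.
- manip.get_state(): the state, without advancing time (a new reading comes with each control period).
- manip.snapshot(name): name is "scene" or "top"; returns a dict with "pixels" (384x512x3 uint8, red, green, blue), "mtx" (3x3 intrinsics, pixels), "xyz" and "attitude" of the camera in the world. Camera axes: x right, y down, z forward; pixel columns grow to the right and rows downward; lengths in m; the calibration is good to about 2 mm. A picture is of the moment at which its call begins. There is no depth.
- manip.job_done(): hands the job in; it is judged then, once.
The state is a dict: "clock": time; "joint_pos": joint angles; "joint_vel": joint speeds; "joint_torque": joint torques, N m; "ee_pos": TCP position; "ee_rot": TCP orientation; "wrist_force": force on the tool from outside, world axes, zero at the start; "moment": the same for the moment, N m; "width": opening from 0.0 (shut) to 1.0 (fully open); "grip_force": force on a finger pad.
Only numpy, scipy, OpenCV 4.12 (cv2) and the standard library are available. Lean on these libraries where they do the work, as an engineer would, in place of code of your own. Each camera call takes 0.05 s, during which the arm holds its last target. There are 200 camera calls.

## Task

On the sloping marking jig, pull the yellow sprung shutter by its black knob sideways all the way out to its stop, so that it stays open. Then take the blue hand stamp from its rubber pad, press it square to the sloping coupon on the white target with a steady push of about 12 newtons for half a second, lift it straight off without sliding, and stand it upright back in the middle of its pad; leave the other things on the bench where they are.

Things in the scene. Friction and masses are not known exactly. Their poses are not given: they have to be found in the camera images.
- jig: Fixed green marking jig, base 130 x 185 mm, 115 mm high, z up, yaw varies. Origin on the bench 85 mm below the centre of its sloping face, whose normal leans 30 degrees from vertical to the jig's -x (which points away from the robot, give or take 20 degrees). Face: 100 mm up the slope, level along y from -65 to +105 mm. A 60 x 60 mm window at its centre shows the coupon; 10 mm high rails run along y, 40 mm above and below the centre.
- shutter (a joint): Yellow shutter plate (68 x 64 x 4 mm), travel in m along the jig's +y: 0 = shut over the window, 0.060 = at its stop, window clear. A spring pulls it shut with 9 to 13 N over the first 0.050 (let go there, it springs shut); beyond, a detent draws it on to the stop with up to 9 N and keeps it there.
- knob (a point): On the shutter knob's axis, at the underside of its black round head (20 mm across, reaching 14 mm beyond this point; below it a 14 mm steel stem). 32 mm above the sloping face, 26 mm above the shutter plate; travels with the shutter. z = face normal, y = direction of travel. At start 20 mm along +y from the window's centre.
- bed: The rust-brown steel coupon, 56 x 56 mm, on a sprung bed in the jig's window; its top lies 3 mm below the sloping face. It gives way along the face normal by about 1 mm for every 3 N, and bottoms after 10 mm (about 31 N). Origin: centre of its top; z is the face normal (out of the face), y the jig's y.
- mark (a point): Centre of the white ring (29 mm across) with a small cross in the middle of the coupon's top: the place to stamp. z is the face normal, x points up the slope, y is the jig's y.
- stamp: Blue round hand stamp of steel, 0.2 to 0.4 kg, 108 mm tall: flat steel foot 22 mm across from 0 to 22 mm, blue handle 26 mm across from 22 to 98 mm, steel head to 108 mm. Origin: centre of the foot's underside; z runs up its axis. Stands loose on its pad. Best gripped about 65 mm above its foot.
- stamp_foot (a point): Centre of the underside of the stamp's foot; z runs up the stamp's axis.
- pad_top (a point): Centre of the top of the stamp's round black rubber pad, 64 mm across, 4 mm thick, fixed to the bench.
- offcut: Rusty steel offcut, 60 x 130 x 6 mm, lying loose. Bystander.
- disc: Dark grinding disc, 115 mm across, 5 mm thick, lying loose. Bystander.
- magnet: Red welding magnet square, 100 mm long, 92 mm high, standing loose. Bystander.
- driver: Screwdriver with a red handle, lying loose. Bystander.
There are look-alikes about, which are no part of the job. Of the things that look like the part that bears pad_top, the smallest one is meant.

How it is judged:
By the outcome, as a careful person would: the job done as asked, in the order asked, and still so for the second after the job is handed in, with the robot touching nothing.
It also fails if it takes over 61 s, if anything falls off the work surface, if the arm or the gripper's body presses on something with over 40 N, if the wrist force passes 120 N, or if a joint passes its speed limit or range.

## Working session

There is one attempt and no reset: what is moved stays moved. The work goes in short steps, Python scripts to look and compute and a shell command to move; the robot and the scene stay as the last step left them, time stands still between calls to the robot, and variables do not carry over. Pictures are saved under pics/ and viewed, at most 10 in all, crops included, and the job is handed in when it is done.

```bash
ls; mkdir -p pics
cat > h.py <<'E'
import numpy as np, cv2
from scipy.spatial.transform import Rotation as R
from workcell import manip
def att(a):
    a=np.array(a,float)
    return a if a.shape==(3,3) else (R.from_rotvec(a).as_matrix() if a.size==3 else R.from_quat(a).as_matrix())
def snap(n,f=None):
    s=manip.snapshot(n)
    if f: cv2.imwrite(f,s["pixels"][...,::-1])
    return s
def ray(s,u,v):
    d=att(s["attitude"])@np.linalg.inv(np.array(s["mtx"]))@np.array([u,v,1.])
    return np.array(s["xyz"],float),d/np.linalg.norm(d)
def onz(s,u,v,z):
    o,d=ray(s,u,v); return o+d*(z-o[2])/d[2]
def tri(s1,p1,s2,p2):
    A=np.zeros((3,3));b=np.zeros(3);g=[]
    for s,p in((s1,p1),(s2,p2)):
        o,d=ray(s,*p);P=np.eye(3)-np.outer(d,d);A+=P;b+=P@o;g.append((o,P))
    x=np.linalg.solve(A,b);return x,[float(np.linalg.norm(P@(x-o))) for o,P in g]
def proj(s,X):
    p=np.array(s["mtx"])@att(s["attitude"]).T@(np.array(X)-np.array(s["xyz"]));return p[:2]/p[2]
E
python3 - <<'E'
from h import *
import pickle
a=snap("scene","pics/s0.png");b=snap("top","pics/t0.png")
pickle.dump((a,b),open("s0.pkl","wb"))
for s in(a,b):print(s["mtx"],s["xyz"],s["attitude"])
print(manip.get_state())
E
```

```text
pics
[[423.82560607   0.         258.71542531]
 [  0.         423.82560607 194.44945495]
 [  0.           0.           1.        ]] [ 1.0464244  -0.88820478  0.88156981] [-2.17309628 -0.5654202   0.28322915]
[[458.21005831   0.         249.32146899]
 [  0.         458.21005831 195.11140756]
 [  0.           0.           1.        ]] [ 0.38780297 -0.01689362  1.43179318] [-2.13822412  2.16008335 -0.15538723]
{'clock': 0.1, 'joint_pos': array([ 1.21161218e+00,  3.53577110e-01,  1.63405443e+00,  1.83697586e-05,
        1.15518531e+00, -2.41210456e-03]), 'joint_vel': array([-0.00086636, -0.00083263, -0.00129442,  0.00203227,  0.00159745,
        0.0004532 ]), 'joint_torque': array([ 3.42214280e-04, -6.06362915e+01, -3.42820394e+01,  1.21983485e-04,
        3.96276257e-03, -2.82705486e-05]), 'ee_pos': array([0.21814629, 0.58527526, 0.25264013]), 'ee_rot': array([-5.57418104e-01, -3.09150433e+00,  1.88672782e-03]), 'wrist_force': array([-0.14884073, -0.16087746,  0.36952553]), 'moment': array([-0.01470972,  0.01619662, -0.0259382 ]), 'grip_force': 0.0, 'width': 1.0009455995426795}
```

View pics/s0.png

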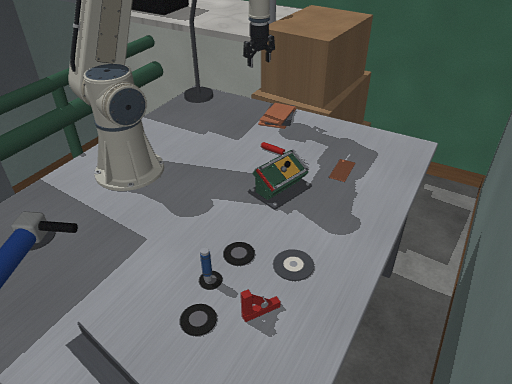

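View pics/t0.png

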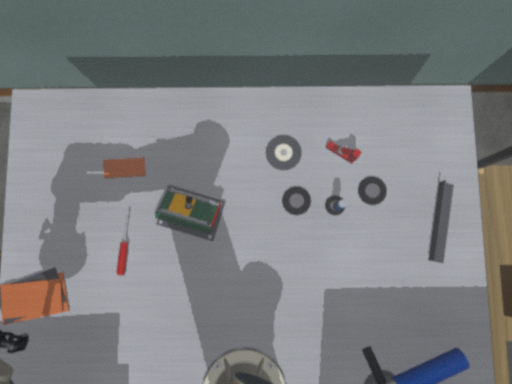

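Scene view: jig at (280,178) with the shutter and knob at (288,164). The stamp is at (206,265) on a pad at (211,281), with look-alike pads at (239,253) and (198,319). Top view: jig (190,212), knob (189,201), stamp and pad (335,205), other pads (297,200) and (372,190), disc (284,152). The pad under the stamp looks smallest, and I'll measure it to confirm.

```bash
python3 - <<'E'
from h import *
import pickle
a,b=pickle.load(open("s0.pkl","rb"))
p=b["pixels"];A=p[130:250,140:400];B=a["pixels"][140:340,180:330]
cv2.imwrite("pics/c0.png",np.vstack([cv2.resize(A[...,::-1],(780,360),interpolation=2)]))
cv2.imwrite("pics/c1.png",cv2.resize(B[...,::-1],(450*1,600),interpolation=2))
h=cv2.cvtColor(p,cv2.COLOR_RGB2HSV)
# dark pads in the top view
m=(p.max(2)<55).astype(np.uint8)
n,l,st,c=cv2.connectedComponentsWithStats(m)
for i in range(1,n):
    x,y,w,hh,ar=st[i]
    if 250<x<400 and 120<y<230 and ar>40: print("dark",st[i],c[i].round(1),onz(b,c[i][0],c[i][1],.004).round(4),"diam mm",max(w,hh)/458.2*1428)
E
python3 -m pendant --help 2>&1 | head -20
```

```text
invalid input: not JSON, or not a number
```

View pics/c0.png

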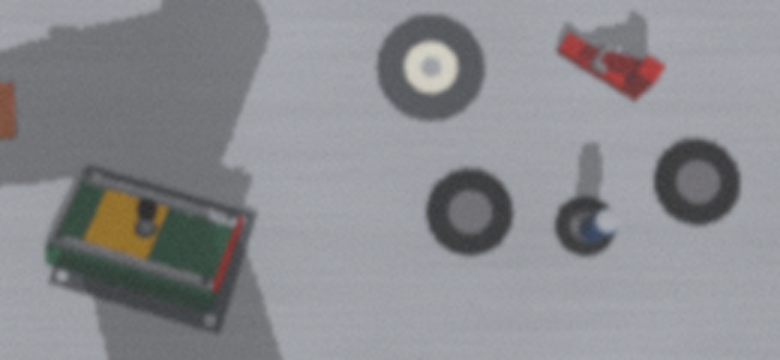

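View pics/c1.png

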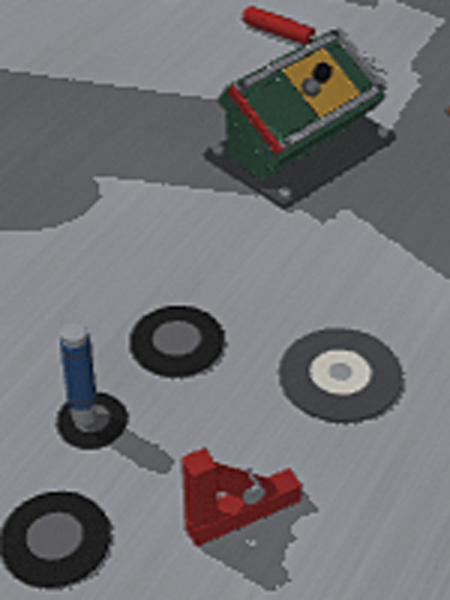

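Crops (3x): the pad under the stamp is about 60 px (62 mm) against about 86 px (89 mm) for its neighbours, so it's the smallest and the right one. In the top crop, the jig base corners are (90,165), (255,212), (217,330) and (50,280). The red end is +y, and the knob head is at (147,210).

Run:
```python
from h import *
import pickle
a,b=pickle.load(open("s0.pkl","rb"))
T=lambda x,y:(140+x/3-.33,130+y/3-.33); S=lambda x,y:(180+x/3-.33,140+y/3-.33)
# base corners
c=[onz(b,*T(*q),.006) for q in((90,165),(255,212),(217,330),(50,280))]
print("sides",[round(float(np.linalg.norm(c[i]-c[(i+1)%4])),4) for i in range(4)], "ctr",np.mean(c,0).round(4))
d=(c[1]-c[0]+c[2]-c[3]);print("jig y azimuth deg",np.degrees(np.arctan2(d[1],d[0])))
def comp(s,m,roi):
    x0,y0,x1,y1=roi;k=np.zeros(m.shape,np.uint8);k[y0:y1,x0:x1]=m[y0:y1,x0:x1]
    n,l,st,ce=cv2.connectedComponentsWithStats(k);i=1+st[1:,4].argmax();return ce[i],st[i]
r={}
for nm,s,ry,rs in(("top",b,(150,180,235,245),(325,190,350,220)),("scene",a,(240,140,320,215),(190,240,230,295))):
    h=cv2.cvtColor(s["pixels"],cv2.COLOR_RGB2HSV)
    ye=((h[...,0]>15)&(h[...,0]<32)&(h[...,1]>120)).astype(np.uint8)
    kn=(s["pixels"].max(2)<45).astype(np.uint8)
    bl=((h[...,0]>95)&(h[...,0]<125)&(h[...,1]>110)).astype(np.uint8)
    yc=comp(s,ye,ry); x,y,w,hh,_=yc[1]
    kc=comp(s,kn,(x-2,y-8,x+w+2,y+hh))
    pc=comp(s,kn,rs); bc=comp(s,bl,rs)
    r[nm]=(yc,kc,pc,bc);print(nm,"yellow",yc,"knob",kc,"pad",pc,"blue",bc)
for i,n in enumerate(("yellow","knob","pad","blue")):
    print(n,tri(b,r["top"][i][0],a,r["scene"][i][0]))
print("stamp head",tri(b,T(605,222),a,S(75,331)))
print("pad@4mm",onz(b,*T(585,225),.004),onz(a,*S(92,420),.004))
```

```text
sides [0.1807, 0.1288, 0.1815, 0.127] ctr [0.5403 0.1622 0.006 ]
jig y azimuth deg -106.85934039612187Traceback (most recent call last):
  File "<stdin>", line 19, in <module>
  File "<stdin>", line 11, in comp
ValueError: attempt to get argmax of an empty sequence
```

Run:
```python
from h import *
import pickle
a,b=pickle.load(open("s0.pkl","rb"))
T=lambda x,y:(140+x/3-.33,130+y/3-.33); S=lambda x,y:(180+x/3-.33,140+y/3-.33)
def comp(m,roi):
    x0,y0,x1,y1=roi;k=np.zeros(m.shape,np.uint8);k[y0:y1,x0:x1]=m[y0:y1,x0:x1]
    n,l,st,ce=cv2.connectedComponentsWithStats(k)
    if n<2:return None
    i=1+st[1:,4].argmax();return ce[i],st[i]
r={}
for nm,s,ry,rk,rp,rs in(("top",b,(150,180,235,245),(182,193,196,206),(322,192,348,220),(325,190,350,220)),("scene",a,(240,140,320,215),(282,158,293,169),(196,265,226,295),(190,240,230,295))):
    h=cv2.cvtColor(s["pixels"],cv2.COLOR_RGB2HSV)
    ye=((h[...,0]>15)&(h[...,0]<32)&(h[...,1]>120)).astype(np.uint8)
    kn=(s["pixels"].max(2)<75).astype(np.uint8)
    bl=((h[...,0]>95)&(h[...,0]<125)&(h[...,1]>110)).astype(np.uint8)
    r[nm]=[comp(ye,ry),comp(kn,rk),comp(kn,rp),comp(bl,rs)];print(nm,r[nm])
for i,n in enumerate(("yellow","knob","pad","blue")):
    if r["top"][i] and r["scene"][i]: print(n,tri(b,r["top"][i][0],a,r["scene"][i][0]))
print("knob by eye",tri(b,T(147,210),a,S(322,72)))
print("stamp head",tri(b,T(605,222),a,S(75,331)))
print("pad@4mm",onz(b,*T(585,225),.004),onz(a,*S(92,420),.004))
```

```text
top [(array([179.07407407, 204.71380471]), array([168, 194,  24,  22, 297], dtype=int32)), (array([188.48648649, 199.35135135]), array([186, 196,   6,   8,  37], dtype=int32)), (array([332.04716981, 204.33962264]), array([326, 196,  16,  18, 106], dtype=int32)), None]
scene [(array([287.30859375, 167.19140625]), array([274, 156,  26,  23, 256], dtype=int32)), (array([287., 164.]), array([284, 161,   7,   7,  37], dtype=int32)), (array([210.84589041, 279.98972603]), array([199, 265,  24,  25, 292], dtype=int32)), (array([206.08053691, 264.10738255]), array([201, 253,  11,  21, 149], dtype=int32))]
yellow (array([0.5517407 , 0.18580739, 0.08321715]), [0.0020093550998581257, 0.002009355099858266])
knob (array([0.56368796, 0.15407859, 0.11816993]), [0.0009581403766656133, 0.0009581403766655847])
pad (array([ 0.55804361, -0.28464487, -0.00402225]), [0.003131940631647376, 0.0031319406316473422])
knob by eye (array([0.56313563, 0.15372905, 0.1193413 ]), [0.0003306338632975763, 0.0003306338632977124])
stamp head (array([ 0.54847744, -0.28897168,  0.10905181]), [0.00014848925726797295, 0.00014848925726799195])
pad@4mm [ 0.55841295 -0.28942155  0.004     ] [ 0.55816184 -0.2917246   0.004     ]
```

Knob head comes out at z 0.119, which matches the expected 0.1188. The jig's y direction is at azimuth -107°, and the stamp head is at z 0.109. First I'll move above the knob.

```bash
python3 -m pendant '[{"linear":[-47.4,-28.4,5],"roll":-3.4,"jaw":8.5},{"linear":[-47.4,-28.4,5],"roll":-3.4,"jaw":8.5},{"linear":[-47.4,-28.4,5],"roll":-3.4,"jaw":8.5},{"linear":[-47.4,-28.4,5],"roll":-3.4,"jaw":8.5},{"linear":[-47.4,-28.4,5],"roll":-3.4,"jaw":8.5},{"linear":[-47.4,-28.4,5],"roll":-3.4,"jaw":8.5},{"linear":[-47.4,-28.4,5],"roll":-3.4,"jaw":8.5},{"linear":[-47.4,-28.4,5],"roll":-3.4,"jaw":8.5},{"linear":[-47.4,-28.4,5],"roll":-3.4,"jaw":8.5},{"linear":[-47.4,-28.4,5],"roll":-3.4,"jaw":8.5}]' 60
python3 - <<'E'
from h import *
s=manip.get_state();M=R.from_rotvec(s["ee_rot"]).as_matrix();print(M.round(3),s["joint_pos"])
print((M.T@(np.array([.5634,.1539,.124])-s["ee_pos"])*100).round(2))
E
```

```text
clock: 1.35
ee_pos: [0.5649, 0.1509, 0.2025]
ee_rot: [-0.472, -3.106, 0.001]
wrist_force: [-0.4, 0.7, 0.4]
width: 0.998
grip_force: 0.0
[[-0.955  0.297 -0.   ]
 [ 0.297  0.955 -0.001]
 [ 0.    -0.001 -1.   ]] [ 2.58876938e-01  3.44557011e-01  1.76925793e+00 -7.31671951e-04
  1.02834681e+00 -1.01002555e+00]
[0.23 0.25 7.85]
```

```bash
python3 -m pendant '[{"linear":[0.2,0.3,5],"roll":0,"jaw":8.5},{"linear":[0.2,0.3,7.8],"roll":0,"jaw":8.5},{"linear":[0.2,0.3,7.8],"roll":0,"jaw":8.5},{"linear":[0.2,0.3,7.8],"roll":0,"jaw":1},{"linear":[0.2,0.3,7.8],"roll":0,"jaw":1},{"linear":[0.2,0.3,7.8],"roll":0,"jaw":1},{"linear":[0.2,0.3,7.8],"roll":0,"jaw":1},{"linear":[0.2,0.3,7.8],"roll":0,"jaw":1},{"linear":[0.2,0.3,7.8],"roll":0,"jaw":1}]' 60
```

```text
clock: 2.48
ee_pos: [0.5618, 0.1547, 0.1265]
ee_rot: [-0.464, -3.107, 0.007]
wrist_force: [-3.7, -14.8, 14.0]
width: 0.208
grip_force: 58.2
```

```bash
python3 -m pendant '[{"linear":[0,-1,0],"roll":0,"jaw":1},{"linear":[0,-2,0],"roll":0,"jaw":1},{"linear":[0,-3,0],"roll":0,"jaw":1},{"linear":[0,-4,0],"roll":0,"jaw":1},{"linear":[0,-5,0],"roll":0,"jaw":1},{"linear":[0,-5.6,0],"roll":0,"jaw":1},{"linear":[0,-6,0],"roll":0,"jaw":1},{"linear":[0,-6.2,0],"roll":0,"jaw":1},{"linear":[0,-6.3,0],"roll":0,"jaw":1}]' 60
python3 - <<'E'
from h import *
snap("scene","pics/tmp.png")
i=cv2.imread("pics/tmp.png")[110:220,210:350];cv2.imwrite("pics/s1.png",cv2.resize(i,None,fx=4,fy=4,interpolation=2))
E
```

```text
clock: 3.6
ee_pos: [0.5441, 0.0969, 0.1266]
ee_rot: [0.466, 3.106, 0.0]
wrist_force: [-2.7, 1.5, 8.8]
width: 0.209
grip_force: 59.1
```

View pics/s1.png

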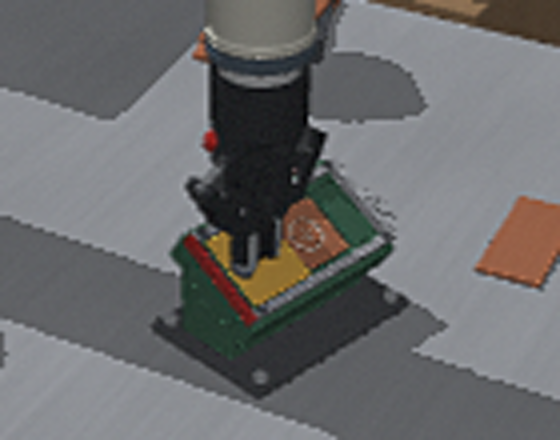

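The shutter is out about 60 mm, with coupon and ring uncovered at crop pixel (306,234). I'll nudge it to the stop, let go and lift.

```bash
python3 -m pendant '[{"linear":[0,-0.3,0],"roll":0,"jaw":1},{"linear":[0,-0.4,0],"roll":0,"jaw":1}]' 60
python3 -m pendant '[{"linear":[0,0.1,0],"roll":0,"jaw":4},{"linear":[0,0.3,0],"roll":0,"jaw":7},{"linear":[0,0.3,0],"roll":0,"jaw":7},{"linear":[0,0.3,-5],"roll":0,"jaw":7},{"linear":[0,0.3,-11],"roll":0,"jaw":7},{"linear":[0,0.3,-15],"roll":0,"jaw":7},{"linear":[0,0.3,-15],"roll":0,"jaw":7}]' 40
python3 - <<'E'
from h import *
s=manip.get_state();M=R.from_rotvec(s["ee_rot"]).as_matrix();print(M.round(3),s["joint_pos"],s["ee_pos"])
print((M.T@(np.array([.32,-.1,.22])-s["ee_pos"])*100).round(2))
E
```

```text
clock: 3.9
ee_pos: [0.544, 0.0964, 0.1266]
ee_rot: [0.468, 3.104, 0.009]
wrist_force: [1.0, 23.5, 1.3]
width: 0.205
grip_force: 59.0
clock: 4.78
ee_pos: [0.5452, 0.0963, 0.2789]
ee_rot: [0.465, 3.101, 0.003]
wrist_force: [0.1, 0.2, -0.3]
width: 0.821
grip_force: 0.0
[[-0.956  0.293  0.006]
 [ 0.293  0.956  0.001]
 [-0.006  0.003 -1.   ]] [ 1.72188908e-01  2.14493509e-01  1.76356505e+00 -1.96895584e-04
  1.15712773e+00 -1.10080083e+00] [0.54524013 0.09628713 0.27888225]
[ 15.81 -25.39   5.73]
```

The arm hit a firm 23 N stop and came away clean. The stamp needs to lean 30°, but the rows only shift and roll. On the way to the stamp I'll test, with the gripper empty, how the arm behaves at its inner reach limit and whether the tool tilts there.

```bash
python3 -m pendant '[{"linear":[27.3,-25.1,0],"roll":0,"jaw":7},{"linear":[27.3,-25.1,0],"roll":0,"jaw":7},{"linear":[27.3,-25.1,0],"roll":0,"jaw":7},{"linear":[27.3,-25.1,0],"roll":0,"jaw":7},{"linear":[27.3,-25.1,0],"roll":0,"jaw":7},{"linear":[27.3,-25.1,0],"roll":0,"jaw":7},{"linear":[27.3,-25.1,0],"roll":0,"jaw":7},{"linear":[27.3,-25.1,0],"roll":0,"jaw":7}]' 40
python3 - <<'E'
from h import *
s=manip.get_state();M=R.from_rotvec(s["ee_rot"]).as_matrix();print(M.round(3),s["joint_pos"],s["ee_pos"])
E
```

```text
clock: 5.78
ee_pos: [0.2091, -0.0639, 0.2751]
ee_rot: [0.468, 3.106, 0.0]
wrist_force: [0.0, 0.4, -0.2]
width: 0.815
grip_force: 0.0
[[-0.956  0.295  0.001]
 [ 0.295  0.956  0.   ]
 [-0.001  0.    -1.   ]] [-3.03491077e-01 -4.14838038e-01  2.32137815e+00  2.25100234e-04
  1.23438758e+00 -1.57529367e+00] [ 0.20914729 -0.06385448  0.2751233 ]
```

No tilt shows up: it reached r 0.22 m upright. So the lean has to come from the grip. The stamp can turn between the pads about tool y, which is parallel to the jig's y. I'll roll it 30° over its foot edge on the rubber pad, and reverse that at the end. Now to grasp the stamp.

```bash
python3 -m pendant '[{"linear":[-39.1,-11.5,7],"roll":0,"jaw":7},{"linear":[-39.1,-11.5,7],"roll":0,"jaw":7},{"linear":[-39.1,-11.5,7],"roll":0,"jaw":7},{"linear":[-39.1,-11.5,7],"roll":0,"jaw":7},{"linear":[-39.1,-11.5,7],"roll":0,"jaw":7},{"linear":[-39.1,-11.5,7],"roll":0,"jaw":7},{"linear":[-39.1,-11.5,7],"roll":0,"jaw":7},{"linear":[-39.1,-11.5,7],"roll":0,"jaw":7},{"linear":[-39.1,-11.5,7],"roll":0,"jaw":7}]' 30
python3 - <<'E'
from h import *
s=manip.get_state();M=R.from_rotvec(s["ee_rot"]).as_matrix();print(s["ee_pos"])
print((M.T@(np.array([.5485,-.289,.072])-s["ee_pos"])*100).round(2))
snap("scene","pics/tmp.png")
i=cv2.imread("pics/tmp.png");i=np.hstack([cv2.resize(i[220:300,170:250],(400,400),interpolation=2),cv2.resize(i[130:210,240:320],(400,400),interpolation=2)]);cv2.imwrite("pics/s2.png",i)
E
```

```text
clock: 6.9
ee_pos: [0.5491, -0.2867, 0.2037]
ee_rot: [-0.463, -3.105, -0.002]
wrist_force: [0.1, -0.1, -0.7]
width: 0.822
grip_force: 0.0
[ 0.54908814 -0.28669549  0.20367914]
[-0.05 -0.25 13.17]
```

View pics/s2.png

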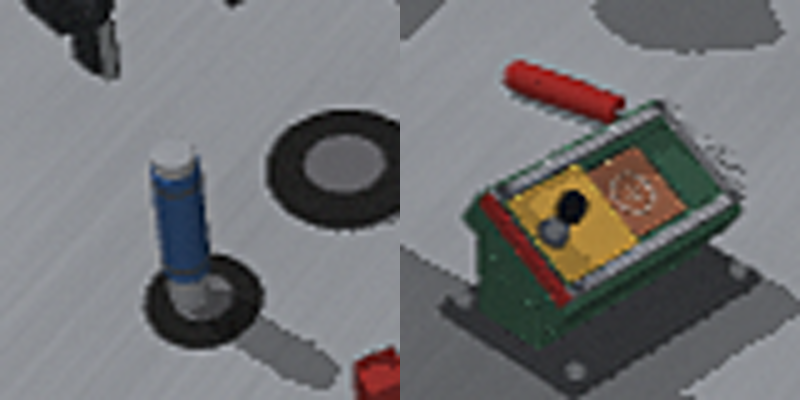

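The shutter stays open: coupon ring at crop (634,192), i.e. scene pixel (286.6,168.2). The stamp is upright, standing a little off the pad's centre. Now I'll descend and grip.

```bash
python3 -m pendant '[{"linear":[0,-0.25,6],"roll":0,"jaw":7},{"linear":[0,-0.25,11],"roll":0,"jaw":7},{"linear":[0,-0.25,13.2],"roll":0,"jaw":7},{"linear":[0,-0.25,13.2],"roll":0,"jaw":4.5},{"linear":[0,-0.25,13.2],"roll":0,"jaw":2},{"linear":[0,-0.25,13.2],"roll":0,"jaw":2},{"linear":[0,-0.25,13.2],"roll":0,"jaw":2},{"linear":[0,-0.25,13.2],"roll":0,"jaw":2},{"linear":[0,-0.25,13.2],"roll":0,"jaw":2}]' 25
python3 - <<'E'
from h import *
a=snap("scene");b=snap("top")
print("mark",onz(a,286.5,168.1,.0824))
p=b["pixels"];h=cv2.cvtColor(p,cv2.COLOR_RGB2HSV)
for nm,s,roi in(("top",b,(165,185,215,230)),("scene",a,(270,150,300,185))):
    p=s["pixels"];h=cv2.cvtColor(p,cv2.COLOR_RGB2HSV);x0,y0,x1,y1=roi
    m=((h[...,0]<13)&(h[...,1]>70)).astype(np.uint8);k=np.zeros_like(m);k[y0:y1,x0:x1]=m[y0:y1,x0:x1]
    c,_=max([(c,cv2.contourArea(c)) for c in cv2.findContours(k,0,2)[0]],key=lambda t:t[1])
    hull=cv2.convexHull(c);M=cv2.moments(hull);q=(M["m10"]/M["m00"],M["m01"]/M["m00"]);print(nm,q,cv2.boundingRect(c),onz(s,*q,.0824))
E
```

```text
clock: 8.07
ee_pos: [0.5492, -0.2911, 0.0751]
ee_rot: [0.465, 3.104, -0.001]
wrist_force: [-1.0, 0.7, 7.9]
width: 0.299
grip_force: 25.3
mark [0.5498107  0.17920916 0.0824    ]
top (180.73484848484847, 205.57369146005507) (170, 197, 22, 18) [0.55094509 0.18208215 0.0824    ]
scene (287.0228174603174, 167.91666666666666) (278, 160, 19, 17) [0.55085791 0.18103068 0.0824    ]
```

```bash
python3 -m pendant '[{"linear":[-0.6,0,0.15],"roll":0,"jaw":2},{"linear":[-1.2,0,0.15],"roll":0,"jaw":2},{"linear":[-1.8,0,0.2],"roll":0,"jaw":2},{"linear":[-2.4,0,0.25],"roll":0,"jaw":2},{"linear":[-3.0,0,0.4],"roll":0,"jaw":2},{"linear":[-3.6,0,0.55],"roll":0,"jaw":2},{"linear":[-3.6,0,0.55],"roll":0,"jaw":2}]' 25
cat > tilt.py <<'E'
from h import *
def blue(s,roi):
    h=cv2.cvtColor(s["pixels"],cv2.COLOR_RGB2HSV);x0,y0,x1,y1=roi
    m=((h[...,0]>95)&(h[...,0]<125)&(h[...,1]>110)).astype(np.uint8);k=np.zeros_like(m);k[y0:y1,x0:x1]=m[y0:y1,x0:x1]
    c=max(cv2.findContours(k,0,2)[0],key=cv2.contourArea);return c,cv2.minAreaRect(c)
if __name__=="__main__":
    a=snap("scene","pics/tmp.png");b=snap("top","pics/tmpt.png")
    import sys;f=sys.argv[1];u,v=map(int,sys.argv[2:4])
    i=cv2.imread("pics/tmp.png")[v-40:v+40,u-50:u+50];j=cv2.imread("pics/tmpt.png")
    cv2.imwrite(f,cv2.resize(i,None,fx=7,fy=7,interpolation=2))
E
python3 tilt.py pics/s3.png 206 260
```

```text
clock: 9.05
ee_pos: [0.5832, -0.3015, 0.068]
ee_rot: [0.465, 3.106, -0.0]
wrist_force: [-1.7, 0.8, 3.2]
width: 0.299
grip_force: 25.2
```

View pics/s3.png

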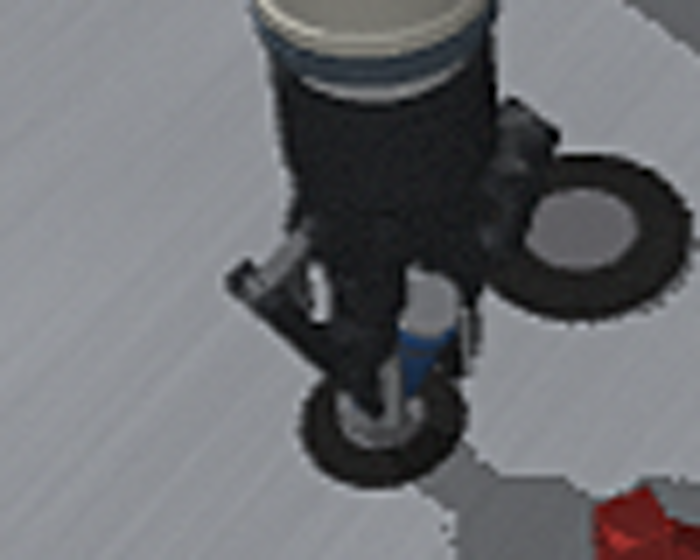

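The stamp turned in the pads: head at crop (432,305), leaning away from the robot, with the foot still on the pad. I'll firm the grip, lift and carry it above the jig, then measure the lean there.

```bash
python3 -m pendant '[{"linear":[0,0,0],"roll":0,"jaw":2},{"linear":[0,0,-5],"roll":0,"jaw":2},{"linear":[0,0,-11],"roll":0,"jaw":2},{"linear":[0,0,-17],"roll":0,"jaw":2},{"linear":[2,6,-18],"roll":0,"jaw":2},{"linear":[4,12,-18.2],"roll":0,"jaw":2},{"linear":[6,18,-18.2],"roll":0,"jaw":2},{"linear":[8,24,-18.2],"roll":0,"jaw":2},{"linear":[9,30,-18.2],"roll":0,"jaw":2},{"linear":[10,36,-18.2],"roll":0,"jaw":2}]' 70
python3 -m pendant '[{"linear":[1,5,0],"roll":0,"jaw":2},{"linear":[2,9,0],"roll":0,"jaw":2},{"linear":[2,9,0],"roll":0,"jaw":2},{"linear":[2,9,0],"roll":0,"jaw":2}]' 70
python3 - <<'E'
from h import *
from tilt import blue
import pickle
a=snap("scene","pics/tmp.png");b=snap("top","pics/tmpt.png");st=manip.get_state()
pickle.dump((a,b,st),open("s4.pkl","wb"))
T=st["ee_pos"];pa=proj(a,T).astype(int);pb=proj(b,T).astype(int);print(T,pa,pb)
i=cv2.imread("pics/tmp.png");j=cv2.imread("pics/tmpt.png")
c=lambda im,p:cv2.resize(im[p[1]-35:p[1]+35,p[0]-27:p[0]+28],(393,500),interpolation=2)
print("crop origin",pa-[27,35],pb-[27,35])
cv2.imwrite("pics/s4.png",np.hstack([c(i,pa+[0,10]),c(j,pb)]))
E
```

```text
clock: 10.4
ee_pos: [0.5923, 0.074, 0.2494]
ee_rot: [0.466, 3.107, 0.0]
wrist_force: [1.7, 0.4, -3.5]
width: 0.289
grip_force: 69.4
clock: 10.9
ee_pos: [0.5994, 0.1636, 0.2492]
ee_rot: [-0.464, -3.106, 0.001]
wrist_force: [1.1, -0.3, -3.1]
width: 0.29
grip_force: 69.6
[0.59964617 0.16279383 0.24948825] [300 129] [178 179]
crop origin [273  94] [151 144]
```

View pics/s4.png

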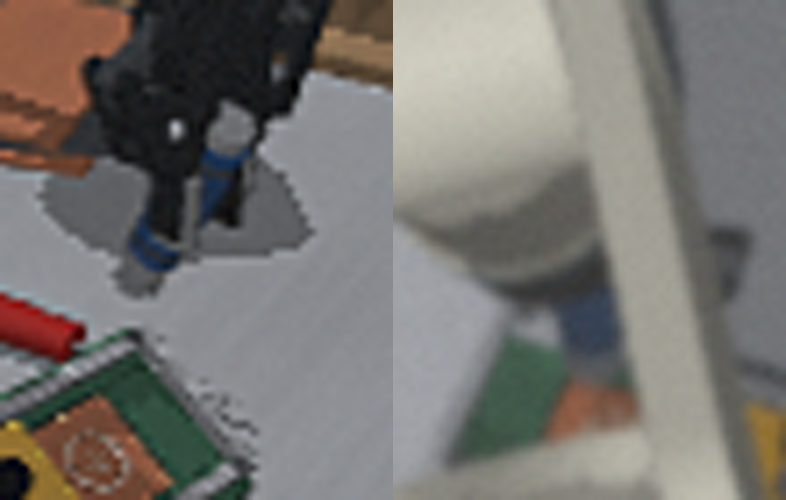

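Left crop: stamp axis from the foot end at about (136,284) to the head's top centre at about (238,112), leaning toward the camera's right as wanted. I'll fit the lean angle from these two points.

Run:
```python
from h import *
import pickle
from scipy.optimize import least_squares
a,b,st=pickle.load(open("s4.pkl","rb"))
M=R.from_rotvec(st["ee_rot"]).as_matrix();G=st["ee_pos"]+.003*M[:,2];k=393/55
P=lambda x,y:np.array([273+x/k-.4,104+y/k-.4])
t=-M[:,0];t[2]=0;t/=np.linalg.norm(t);l=M[:,1];print(t)
f,h=P(136,284),P(238,112);print(f,h)
def fh(q,e=0):
    ax=np.sin(q[0])*t+np.cos(q[0])*np.array([0,0,1]);g=G+q[2]*t+e*l
    return g-q[1]*ax,g+(.108-q[1])*ax
r=least_squares(lambda q:np.r_[proj(a,fh(q)[0])-f,proj(a,fh(q)[1])-h],[.5,.066,0],x_scale=[.1,.01,.01])
print("tilt",np.degrees(r.x[0]),"s",r.x[1],"off",r.x[2],"res",r.fun)
for d in(20,25,30,35):
    q=fh([np.radians(d),.066,0]);v=proj(a,q[1])-proj(a,q[0]);print(d,np.degrees(np.arctan2(v[0],-v[1])),np.linalg.norm(v),"head",proj(a,q[1]),"foot",proj(a,q[0]))
v=h-f;print("meas",np.degrees(np.arctan2(v[0],-v[1])),np.linalg.norm(v))
```

```text
[ 0.9558256 -0.2939344  0.       ]
[291.63307888 143.34554707] [305.90788804 119.27430025]
tilt 25.255514682647803 s 0.062284256904626085 off -0.004730782765990223 res [ 0.7261948  -0.66593928 -0.62303786  0.58991214]
20 23.515087671625142 27.132532352457574 head [305.14081457 120.3876855 ] foot [294.31519072 145.2669978 ]
25 29.406814321820157 26.20799974820731 head [305.97331135 121.20395849] foot [293.10499044 144.03519953]
30 35.70153870792971 25.383546541275802 head [306.76634702 122.09375058] foot [291.95344794 142.70691278]
35 42.38029023384066 24.694388519386216 head [307.51331199 123.04987943] foot [290.86810092 141.29130955]
meas 30.66892664971489 27.985623094736468
```

Run:
```python
from h import *
import pickle
a,b,st=pickle.load(open("s4.pkl","rb"))
p=a["pixels"][114:148,284:314];h=cv2.cvtColor(p,cv2.COLOR_RGB2HSV)
for y in range(p.shape[0]):
    print(114+y,"".join("B" if 95<h[y,x,0]<130 and h[y,x,1]>90 else ("#" if p[y,x].max()<75 else ("+" if p[y,x].max()<115 else ".")) for x in range(p.shape[1])))
```

```text
114 +##########################++#
115 +#############################
116 .#############################
117 .+############################
118 .+##################+#########
119 +###################..+#######
120 ####################+...###++.
121 #############.+####+.++.+#....
122 #############.+###+..++.+#+...
123 #############+####++....##....
124 #################B+++++##.....
125 #################BB++++B#.....
126 ++++.############BBBBBB+#+....
127 ++++++++##########BBBBB+#++...
128 ++++++++++#############++++++.
129 ++++++++++#####++#BBBB#++++++.
130 ++++++++++#####++BBBB###++++++
131 ++++++++++#####++BBBB###++++++
132 +++++++++######++BBB###+++++++
133 +++++++++######++BB####+++++++
134 +++++++++B#####++B#####+++++++
135 ++++++++BB#####+##++###+++++++
136 +++++++#BB#####+++++++++++++++
137 +++++++#BB++###+#+++++++++++++
138 .++++++BB#BB++++#+++++++++++++
139 ....++++B##BBB#++++++++++++...
140 ......+++BB##B+++.............
141 ......++++BBB+................
142 .....++++++#..................
143 .....+++++++..................
144 ......++++#...................
145 .......++.+...................
146 ..............................
147 ..............................
```

The handle's right edge gives an image lean of about 33–36°, which means a stamp lean of about 28–30°. That will do. Next I'll go 20 mm off the coupon along the normal and check.

```bash
python3 -m pendant '[{"linear":[0.5,0.2,4],"roll":0,"jaw":2},{"linear":[1,0.2,7],"roll":0,"jaw":2},{"linear":[1,0.2,9],"roll":0,"jaw":2},{"linear":[1,0.2,9],"roll":0,"jaw":2},{"linear":[1,0.2,9],"roll":0,"jaw":2}]' 40
python3 - <<'E'
from h import *
import pickle
a=snap("scene","pics/tmp.png");st=manip.get_state();pickle.dump((a,st),open("s5.pkl","wb"))
print(st["ee_pos"],st["wrist_force"])
i=cv2.imread("pics/tmp.png")[130:190,255:325];cv2.imwrite("pics/s5.png",cv2.resize(i,(700,600),interpolation=2))
ax=np.array([.478,-.146,.866]);G=st["ee_pos"]-[0,0,.003]
for s in(.062,.065,.068):print(s,proj(a,G-s*ax),"head",proj(a,G+(.108-s)*ax),"mark",proj(a,[.550,.1797,.0824]))
E
```

```text
clock: 11.62
ee_pos: [0.5915, 0.1681, 0.1607]
ee_rot: [0.467, 3.106, 0.001]
wrist_force: [0.7, -0.0, -1.1]
width: 0.285
grip_force: 69.6
[0.59172083 0.16832753 0.16104031] [ 0.14532555 -0.06440426 -2.22824809]
0.062 [289.83124561 163.87482728] head [303.86415152 145.58513593] mark [286.61600851 168.04300788]
0.065 [289.46669363 164.3499636 ] head [303.44885577 146.12640878] mark [286.61600851 168.04300788]
0.068 [289.10341592 164.8234391 ] head [303.03510913 146.66566262] mark [286.61600851 168.04300788]
```

View pics/s5.png

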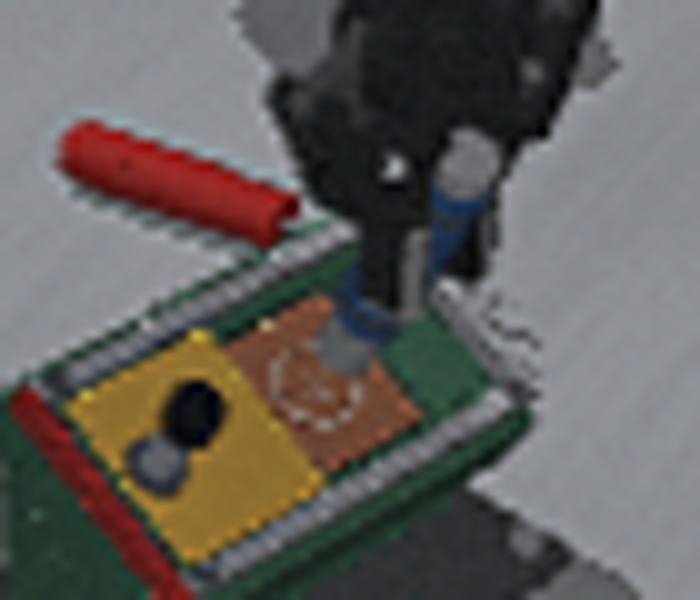

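The stamp axis (crop (347,350) to (468,160)) is about 32.5°, and the knob's own axis in the same picture is about 34.5°, so it's square within about 2°. The foot is heading for the ring centre at (317,385). Approaching along the normal.

```bash
python3 -m pendant '[{"linear":[0.3,-0.1,0.4],"roll":0,"jaw":2},{"linear":[0.65,-0.1,1.04],"roll":0,"jaw":2},{"linear":[0.95,-0.1,1.56],"roll":0,"jaw":2},{"linear":[0.95,-0.1,1.56],"roll":0,"jaw":2},{"linear":[0.95,-0.1,1.56],"roll":0,"jaw":2}]' 40
python3 -m pendant '[{"linear":[0.1,0,0.17],"roll":0,"jaw":2},{"linear":[0.2,0,0.35],"roll":0,"jaw":2},{"linear":[0.2,0,0.35],"roll":0,"jaw":2}]' 30
```

```text
clock: 12.3
ee_pos: [0.5815, 0.1706, 0.1442]
ee_rot: [-0.465, -3.107, 0.0]
wrist_force: [0.1, 0.6, -2.4]
width: 0.29
grip_force: 69.6
clock: 12.68
ee_pos: [0.5803, 0.1711, 0.1413]
ee_rot: [0.465, 3.105, 0.001]
wrist_force: [2.1, -1.4, 4.5]
width: 0.286
grip_force: 69.8
```

```bash
python3 -m pendant '[{"linear":[0.05,0,0.09],"roll":0,"jaw":2},{"linear":[0.1,0,0.17],"roll":0,"jaw":2},{"linear":[0.1,0,0.17],"roll":0,"jaw":2}]' 30; python3 -c "
from h import *
for i in range(3): snap('top');print(manip.get_state()['wrist_force'],manip.get_state()['moment'])"
```

```text
clock: 13.05
ee_pos: [0.5797, 0.1713, 0.14]
ee_rot: [0.465, 3.105, 0.001]
wrist_force: [2.6, -3.7, 8.7]
width: 0.291
grip_force: 70.2
[ 3.1541008  -2.95962494  8.37231239] [-0.49247601 -0.19322564  0.08439406]
[ 3.14681533 -1.93767543  7.80388802] [-0.48792578 -0.20669522  0.08273993]
[ 2.43521363 -2.78064469  8.16659411] [-0.47896236 -0.17966325  0.05739625]
```

```bash
python3 -m pendant '[{"linear":[0.02,0,0.04],"roll":0,"jaw":2},{"linear":[0.02,0,0.04],"roll":0,"jaw":2},{"linear":[0.02,0,0.04],"roll":0,"jaw":2},{"linear":[0.02,0,0.04],"roll":0,"jaw":2},{"linear":[0.02,0,0.04],"roll":0,"jaw":2},{"linear":[0.02,0,0.04],"roll":0,"jaw":2}]' 30
python3 - <<'E'
from h import *
import pickle
a=snap("scene","pics/tmp.png");st=manip.get_state();pickle.dump((a,st),open("s6.pkl","wb"));print(st["wrist_force"],st["ee_pos"])
i=cv2.imread("pics/tmp.png")[130:190,255:325];cv2.imwrite("pics/s6.png",cv2.resize(i,(700,600),interpolation=2))
E
```

```text
clock: 13.95
ee_pos: [0.5797, 0.1713, 0.1398]
ee_rot: [0.465, 3.104, 0.001]
wrist_force: [2.2, -2.9, 8.6]
width: 0.288
grip_force: 70.3
[ 2.42437906 -2.98886247  9.42230849] [0.57960838 0.17132803 0.13974985]
```

View pics/s6.png

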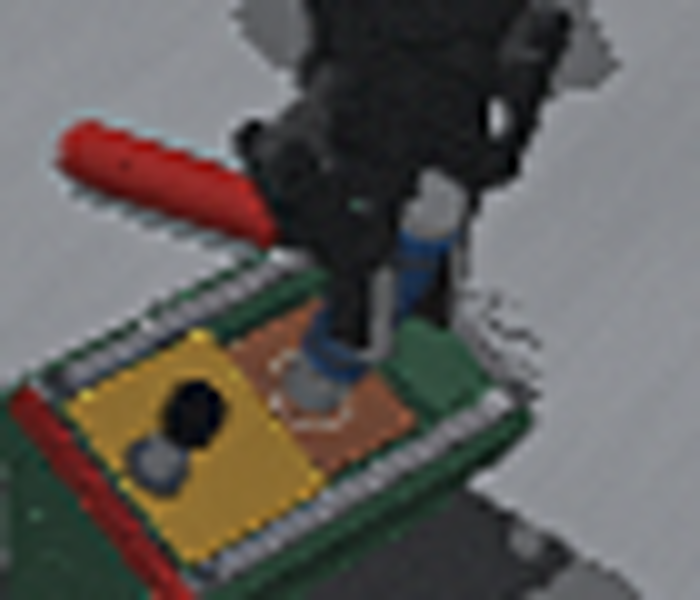

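Foot seated inside the ring (ring edges at crop (272,395) and (320,428)), with about 12 N along the normal held for over 0.75 s. Lifting straight off.

```bash
python3 -m pendant '[{"linear":[-0.15,0,-0.26],"roll":0,"jaw":2},{"linear":[-0.3,0,-0.52],"roll":0,"jaw":2},{"linear":[-0.5,0,-0.87],"roll":0,"jaw":2},{"linear":[-1,0,-1.73],"roll":0,"jaw":2},{"linear":[-2,0,-3.46],"roll":0,"jaw":2},{"linear":[-3,0,-5.2],"roll":0,"jaw":2},{"linear":[-3,0,-10],"roll":0,"jaw":2},{"linear":[-3,0,-11],"roll":0,"jaw":2},{"linear":[-3,0,-11],"roll":0,"jaw":2}]' 40
python3 - <<'E'
from h import *
s=manip.get_state();M=R.from_rotvec(s["ee_rot"]).as_matrix();print(s["ee_pos"])
p=np.array([.5583,-.2905,0]);t=np.array([.9558,-.2939,0])
# tilted: lowest foot edge at pad centre + 11mm*t ; pivot s=.065 up the axis, tilt 29 deg
th=np.radians(29);q=p+t*(.011-.011*np.cos(th)+.065*np.sin(th))+np.array([0,0,.004+.011*np.sin(th)+.065*np.cos(th)+.003]);print("touch TCP",q)
print((M.T@(q-s["ee_pos"])*100).round(2))
E
```

```text
clock: 15.12
ee_pos: [0.6071, 0.1626, 0.2488]
ee_rot: [0.465, 3.106, 0.001]
wrist_force: [0.3, 0.0, -2.3]
width: 0.284
grip_force: 69.5
[0.60713514 0.16263449 0.24883534]
touch TCP [ 0.58973799 -0.3001669   0.06918319]
[-11.89 -44.77  17.95]
```

```bash
python3 -m pendant '[{"linear":[-2,-6,0],"roll":0,"jaw":2},{"linear":[-4,-12,0],"roll":0,"jaw":2},{"linear":[-5.5,-18,0],"roll":0,"jaw":2},{"linear":[-7,-24,0],"roll":0,"jaw":2},{"linear":[-8.5,-30,0],"roll":0,"jaw":2},{"linear":[-10,-36,2],"roll":0,"jaw":2},{"linear":[-11,-41,6],"roll":0,"jaw":2},{"linear":[-11.9,-44.8,10],"roll":0,"jaw":2},{"linear":[-11.9,-44.8,15],"roll":0,"jaw":2},{"linear":[-11.9,-44.8,15],"roll":0,"jaw":2}]' 40
python3 -m pendant '[{"linear":[0,0,1],"roll":0,"jaw":2},{"linear":[0,0,2],"roll":0,"jaw":2},{"linear":[0,0,2.5],"roll":0,"jaw":2},{"linear":[0,0,2.5],"roll":0,"jaw":2}]' 40
python3 - <<'E'
from h import *
a=snap("scene","pics/tmp.png");s=manip.get_state();M=R.from_rotvec(s["ee_rot"]).as_matrix();print(s["ee_pos"],s["wrist_force"])
print((M.T@(np.array([.5897,-.3002,.0692])-s["ee_pos"])*100).round(2))
E
```

```text
clock: 16.38
ee_pos: [0.5853, -0.2989, 0.0928]
ee_rot: [-0.465, -3.096, -0.006]
wrist_force: [0.3, 0.9, -2.7]
width: 0.289
grip_force: 69.4
clock: 16.88
ee_pos: [0.5897, -0.3003, 0.0738]
ee_rot: [0.465, 3.107, -0.0]
wrist_force: [-0.3, -1.8, -1.9]
width: 0.288
grip_force: 69.4
[ 0.58980838 -0.30048095  0.07401729] [ 0.867848   -0.55138075 -2.82564467]
[0.02 0.02 0.48]
```

```bash
python3 -m pendant '[{"linear":[0,0,0.3],"roll":0,"jaw":2.4},{"linear":[0,0,0.55],"roll":0,"jaw":2.4},{"linear":[0,0,0.55],"roll":0,"jaw":2.4}]' 25
```

```text
clock: 17.3
ee_pos: [0.5899, -0.3008, 0.0685]
ee_rot: [0.465, 3.106, -0.0]
wrist_force: [0.2, -0.7, 2.2]
width: 0.289
grip_force: 70.1
```

```bash
python3 -m pendant '[{"linear":[0.3,0,0.1],"roll":0,"jaw":2.4},{"linear":[0.6,0,0.05],"roll":0,"jaw":2.4},{"linear":[1.0,0,0],"roll":0,"jaw":2.4},{"linear":[1.0,0,0],"roll":0,"jaw":2.4}]' 25
python3 - <<'E'
from h import *
a=snap("scene");s=manip.get_state();print(s["ee_pos"],s["wrist_force"],s["moment"])
p=a["pixels"][242:292,188:232];h=cv2.cvtColor(p,cv2.COLOR_RGB2HSV)
for y in range(p.shape[0]):
    print(242+y,"".join("B" if 95<h[y,x,0]<130 and h[y,x,1]>90 else ("#" if p[y,x].max()<75 else ("+" if p[y,x].max()<125 else ".")) for x in range(p.shape[1])))
E
```

```text
clock: 17.8
ee_pos: [0.5795, -0.2976, 0.0682]
ee_rot: [-0.465, -3.106, -0.0]
wrist_force: [0.8, -1.1, 5.2]
width: 0.289
grip_force: 70.0
[ 0.57952116 -0.29760547  0.06821092] [0.28682862 0.15804209 5.37475942] [-0.03956481  0.06071377  0.00931961]
242 ........+###################################
243 .........###################################
244 .........+##################################
245 .........+##################################
246 .........+##################################
247 .........+##################################
248 .........###################################
249 ........+###################################
250 ........+###################################
251 ........+##################################+
252 .........++################################+
253 ........+++################################+
254 .......++++################################+
255 ...+..++++##################################
256 .+##+++++###.+############+#################
257 +###++++####.+############..################
258 ###+++++####..+###########++++.+############
259 ###+++######+.+
[... 897 characters left out ...]
####+.........
278 ...........+#####++++#+++##########.........
279 ...........######+++++++###########.........
280 ...........######+++#######+#######.........
281 ..........+######+++##############+.........
282 ...........#######++++############..........
283 ...........+#######++++##########++.........
284 ...........+#####################++++.......
285 ............+###################++++++......
286 .............##################+++++++++..+.
287 ..............################++++++++++++++
288 ...............+############++++++++++++++++
289 ..................+######+...+++++++++++++++
290 ...............................+++++++++++++
291 ...............................+++++++++++++
```

Run:
```python
from h import *
import pickle
a,_=pickle.load(open("s6.pkl","rb"))
t=np.array([.9558,-.2939,0]);G=np.array([.5795,-.2976,.0652])
for d in(10,20,29):
    r=np.radians(d);ax=np.sin(r)*t+np.cos(r)*np.array([0,0,1])
    print(d,"headmid",proj(a,G+.038*ax),"ring",proj(a,G+.033*ax),"foot",proj(a,G-.065*ax),"foot22",proj(a,G-.043*ax))
```

```text
10 headmid [214.76600955 259.64593865] ring [214.68175463 260.82687111] foot [213.13583802 282.49472466] foot22 [213.46629832 277.8629319 ]
20 headmid [216.42668157 261.4795525 ] ring [216.11849713 262.4159659 ] foot [210.50010258 279.48736605] foot22 [211.69536908 275.85556829]
29 headmid [217.86749984 263.32397402] ring [217.36453064 264.01278171] foot [208.23090052 276.52113145] foot22 [210.16833575 273.86784714]
```

It slid about 10 mm without turning, because the grip is still at 70 N. I'll go back over the pad centre, touch down, then ease the jaws to reset the grip to a low force.

```bash
python3 -m pendant '[{"linear":[0,0,-0.5],"roll":0,"jaw":2.4},{"linear":[-1.0,0,-0.5],"roll":0,"jaw":2.4},{"linear":[-1.0,0,0],"roll":0,"jaw":2.4},{"linear":[-1.0,0,0],"roll":0,"jaw":2.4}]' 25
python3 -m pendant '[{"linear":[0,0,0],"roll":0,"jaw":2.5}]' 22
```

```text
clock: 18.35
ee_pos: [0.5908, -0.301, 0.0684]
ee_rot: [0.465, 3.105, -0.001]
wrist_force: [2.0, -0.6, 4.2]
width: 0.289
grip_force: 70.6
clock: 18.48
ee_pos: [0.5905, -0.301, 0.0684]
ee_rot: [0.465, 3.105, -0.001]
wrist_force: [3.1, -1.4, 3.7]
width: 0.291
grip_force: 36.4
```

```bash
python3 -m pendant '[{"linear":[0,0,0],"roll":0,"jaw":2.48}]' 22; python3 -m pendant '[{"linear":[0,0,0],"roll":0,"jaw":2.45}]' 22
```

```text
clock: 18.6
ee_pos: [0.5904, -0.3009, 0.0684]
ee_rot: [0.465, 3.105, -0.001]
wrist_force: [4.1, -0.4, 3.6]
width: 0.293
grip_force: 36.5
clock: 18.73
ee_pos: [0.5903, -0.3009, 0.0685]
ee_rot: [0.465, 3.105, -0.001]
wrist_force: [3.3, -1.3, 3.8]
width: 0.289
grip_force: 36.5
```

```bash
python3 -m pendant '[{"linear":[0,0,0.1],"roll":0,"jaw":2.52}]' 20; python3 -m pendant '[{"linear":[0.3,0,0.1],"roll":0,"jaw":2.5},{"linear":[0.6,0,0.05],"roll":0,"jaw":2.5},{"linear":[1.0,0,0],"roll":0,"jaw":2.5}]' 20
cat > look.py <<'E'
from h import *
import pickle
a=snap("scene");s=manip.get_state();print(s["ee_pos"],s["wrist_force"])
p=a["pixels"][254:290,196:226];h=cv2.cvtColor(p,cv2.COLOR_RGB2HSV)
for y in range(p.shape[0]):
    print(254+y,"".join("B" if 95<h[y,x,0]<130 and h[y,x,1]>90 else ("#" if p[y,x].max()<75 else ("+" if p[y,x].max()<125 else ".")) for x in range(p.shape[1])))
t=np.array([.9558,-.2939,0]);G=s["ee_pos"]-[0,0,.003]
for d in(0,10,20,29):
    r=np.radians(d);ax=np.sin(r)*t+np.cos(r)*np.array([0,0,1])
    print(d,"headmid",proj(a,G+.038*ax).round(1),"foot",proj(a,G-.065*ax).round(1),"foot22",proj(a,G-.043*ax).round(1))
E
python3 look.py
```

```text
clock: 18.85
ee_pos: [0.5899, -0.3008, 0.0678]
ee_rot: [0.465, 3.106, -0.001]
wrist_force: [2.9, -0.1, 12.6]
width: 0.294
grip_force: 28.6
clock: 19.23
ee_pos: [0.5809, -0.2981, 0.0681]
ee_rot: [0.465, 3.105, -0.001]
wrist_force: [4.5, -1.3, 9.9]
width: 0.298
grip_force: 28.5
[ 0.58053374 -0.29805818  0.06816307] [ 3.30316483 -0.64113353  7.19158964]
254 +++###########################
255 +++###########################
256 ++##++########################
257 +###..############++##########
258 ####..+###########+++..+######
259 ####+.+###########+++++++#####
260 ####+..+##########++++++.####+
261 ####+..+##########++++++++##+.
262 #####..###########++++++++##+.
263 #####..###########+++++++++#+.
264 #####.+##########++++++++++#+.
265 ################BB++++++##+##.
266 #################BB++++BB#+#+.
267 +###############BBBBBBBBB#+##.
268 ..################BBBBB###+#+.
269 ...##############BB##BB###++..
270 ....+###########+#BBBB####++..
271 .....+########+++#BBB++###++..
272 ......+########++#BBB#..##+...
273 ......+########++#BB###+.+....
274 .....+#########++#BB####+.....
275 ....+####+#####++#B######+....
276 ....+####++B###++#########....
277 ...+#####++####++#++######+...
278 ...+#####+++###++##########...
279 ...######++++++++##########...
280 ...######+++++#####+#######...
281 ..+######+++##############+...
282 ...#######+++#############....
283 ...+#######++++##########++...
284 ...+#####################++++.
285 ....+###################++++++
286 .....##################+++++++
287 ......################++++++++
288 .......+############++++++++++
289 ..........+######+...+++++++++
0 headmid [213.3 258.4] foot [216.1 285.4] foot22 [215.5 279.9]
10 headmid [215.  259.9] foot [213.4 282.8] foot22 [213.7 278.1]
20 headmid [216.7 261.8] foot [210.7 279.8] foot22 [211.9 276.1]
29 headmid [218.1 263.6] foot [208.5 276.8] foot22 [210.4 274.1]
```

Pad friction (about 0.35) is too low to turn it back there: the foot slides. I'll right it against the fixed jig's low outer wall instead, with the foot blocked and the gripper moving over it. Lift and carry to just beyond that wall.

```bash
python3 -m pendant '[{"linear":[0,0,-4],"roll":0,"jaw":2.5},{"linear":[0,0,-9],"roll":0,"jaw":2.5},{"linear":[0.5,3,-14],"roll":0,"jaw":2.5},{"linear":[1,8,-14],"roll":0,"jaw":2.5},{"linear":[2,14,-14],"roll":0,"jaw":2.5},{"linear":[3,20,-14],"roll":0,"jaw":2.5},{"linear":[4,26,-14],"roll":0,"jaw":2.5},{"linear":[5,32,-14],"roll":0,"jaw":2.5},{"linear":[5.8,38,-14],"roll":0,"jaw":2.5},{"linear":[6,43,-14],"roll":0,"jaw":2.5}]' 20
python3 -m pendant '[{"linear":[0.3,3.7,0],"roll":0,"jaw":2.5},{"linear":[0.3,3.7,4],"roll":0,"jaw":2.5},{"linear":[0.3,3.7,9],"roll":0,"jaw":2.5},{"linear":[0.3,3.7,9],"roll":0,"jaw":2.5}]' 20
python3 - <<'E'
from h import *
s=manip.get_state();M=R.from_rotvec(s["ee_rot"]).as_matrix();print(s["ee_pos"])
print((M.T@(np.array([.6568,.1669,.118])-s["ee_pos"])*100).round(2))
E
```

```text
clock: 20.52
ee_pos: [0.6468, 0.133, 0.2055]
ee_rot: [-0.464, -3.103, 0.003]
wrist_force: [1.2, 0.4, -2.8]
width: 0.298
grip_force: 27.5
clock: 21.02
ee_pos: [0.6519, 0.1662, 0.1119]
ee_rot: [-0.463, -3.096, 0.007]
wrist_force: [-0.8, -0.1, -2.8]
width: 0.295
grip_force: 27.3
[0.65193708 0.16616924 0.11188982]
[-0.44  0.21 -0.62]
```

```bash
python3 -m pendant '[{"linear":[0,0,-0.6],"roll":0,"jaw":2.5},{"linear":[0.6,0,-0.6],"roll":0,"jaw":2.5},{"linear":[1.2,0,-0.6],"roll":0,"jaw":2.5},{"linear":[1.2,0,-0.6],"roll":0,"jaw":2.5}]' 20
python3 -m pendant '[{"linear":[0.3,0,0],"roll":0,"jaw":2.5},{"linear":[0.6,0,0],"roll":0,"jaw":2.5},{"linear":[0.6,0,0],"roll":0,"jaw":2.5}]' 20
```

```text
clock: 21.52
ee_pos: [0.6448, 0.171, 0.124]
ee_rot: [0.465, 3.106, 0.0]
wrist_force: [0.2, 0.3, -2.6]
width: 0.297
grip_force: 27.3
clock: 21.9
ee_pos: [0.6391, 0.1726, 0.123]
ee_rot: [-0.465, -3.107, 0.0]
wrist_force: [-0.3, 1.0, -2.6]
width: 0.3
grip_force: 27.3
```

```bash
python3 -m pendant '[{"linear":[0,0,0.6],"roll":0,"jaw":2.5},{"linear":[0,0,0.6],"roll":0,"jaw":2.5},{"linear":[0.4,0,0.6],"roll":0,"jaw":2.5},{"linear":[0.4,0,0.6],"roll":0,"jaw":2.5}]' 20
python3 -m pendant '[{"linear":[0.4,0,0],"roll":0,"jaw":2.5},{"linear":[0.4,0,0],"roll":0,"jaw":2.5}]' 20
```

```text
clock: 22.4
ee_pos: [0.6356, 0.1739, 0.1173]
ee_rot: [0.465, 3.106, 0.0]
wrist_force: [-0.0, -0.4, -2.2]
width: 0.293
grip_force: 27.6
clock: 22.65
ee_pos: [0.6337, 0.1749, 0.1184]
ee_rot: [0.464, 3.102, 0.001]
wrist_force: [5.2, -1.5, 1.4]
width: 0.3
grip_force: 27.9
```

Contact (+5 N against the foot). Moving on over it in steps to right the stamp.

```bash
python3 -m pendant '[{"linear":[0.4,0,0],"roll":0,"jaw":2.5},{"linear":[0.8,0,0],"roll":0,"jaw":2.5},{"linear":[1.2,0,0],"roll":0,"jaw":2.5},{"linear":[1.2,0,0],"roll":0,"jaw":2.5}]' 20
python3 - <<'E'
from h import *
a=snap("scene");s=manip.get_state();print(s["ee_pos"],s["wrist_force"])
G=s["ee_pos"]-[0,0,.003];u,v=proj(a,G).astype(int)
p=a["pixels"][v-12:v+24,u-20:u+18];h=cv2.cvtColor(p,cv2.COLOR_RGB2HSV)
for y in range(p.shape[0]):
    print(v-12+y,"".join("B" if 95<h[y,x,0]<130 and h[y,x,1]>90 else ("#" if p[y,x].max()<75 else ("+" if p[y,x].max()<125 else ".")) for x in range(p.shape[1])))
t=np.array([.9558,-.2939,0]);print("col0",u-20)
for d in(0,10,20,29):
    r=np.radians(d);ax=np.sin(r)*t+np.cos(r)*np.array([0,0,1])
    print(d,"headmid",proj(a,G+.038*ax).round(1),"foot",proj(a,G-.065*ax).round(1),"foot22",proj(a,G-.043*ax).round(1))
E
```

```text
clock: 23.15
ee_pos: [0.6259, 0.1779, 0.1211]
ee_rot: [0.462, 3.095, 0.003]
wrist_force: [12.4, -8.4, 12.4]
width: 0.297
grip_force: 29.6
[0.62590515 0.17787126 0.12108692] [11.0331799  -8.43606796 12.20488891]
153 ...+##############################....
154 .+######################++#######+....
155 ########################++.######.....
156 ########################++++##+.......
157 #######################+++++##........
158 #################..###++++++##........
159 #######+#########+####+++++##+........
160 .+##+#++#############BB++++#+.........
161 ++##+++++#############BBBBB++.........
162 +++#+++++#############BBBB##+.........
163 ++++##+++++##########B######+.........
164 ++++###++++++#########BBBB##..........
165 .+++.+##++++++#####++#BBB###..........
166 +.++++###+++++#####++#BBB##+..........
167 ++.++++###++++#####++#BBB##+..........
168 ++++++++###+++#####++BBB###...........
169 +++.++++####++#####++BB###+...........
170 ++++++++.+##+######++BB...............
171 ++.++++++.####B####++B+...............
172 .++++++++###+#B+###+#B................
173 ++++++.###++++#BB+++#+...
[... 226 characters left out ...]
..
179 ..+++########+++++....................
180 +++###########++#+....................
181 .+#################+..................
182 ####################+.................
183 ###################+++++..............
184 ###################+++##+.............
185 ####################++###+............
186 #########################+++..........
187 ########################++++++........
188 #######################++++++++.......
col0 287
0 headmid [308.7 155.6] foot [306.6 181.9] foot22 [307.  176.5]
10 headmid [310.3 156.5] foot [304.1 180.2] foot22 [305.3 175.4]
20 headmid [311.8 157.8] foot [301.7 178.1] foot22 [303.7 174. ]
29 headmid [313.1 159.1] foot [299.7 175.9] foot22 [302.4 172.5]
```

```bash
python3 -m pendant '[{"linear":[0.4,0,-0.3],"roll":0,"jaw":2.5},{"linear":[0.8,0,-0.6],"roll":0,"jaw":2.5},{"linear":[1.3,0,-0.8],"roll":0,"jaw":2.5},{"linear":[1.8,0,-1.0],"roll":0,"jaw":2.5},{"linear":[1.8,0,-1.0],"roll":0,"jaw":2.5}]' 20
cat > look2.py <<'E'
from h import *
a=snap("scene");s=manip.get_state();print(s["ee_pos"],s["wrist_force"])
G=s["ee_pos"]-[0,0,.003];u,v=proj(a,G).astype(int)
p=a["pixels"][v-12:v+24,u-20:u+18];h=cv2.cvtColor(p,cv2.COLOR_RGB2HSV)
for y in range(p.shape[0]):
    print(v-12+y,"".join("B" if 95<h[y,x,0]<130 and h[y,x,1]>90 else ("#" if p[y,x].max()<75 else ("+" if p[y,x].max()<125 else ".")) for x in range(p.shape[1])))
t=np.array([.9558,-.2939,0]);print("col0",u-20)
for d in(-5,0,5,10,20):
    r=np.radians(d);ax=np.sin(r)*t+np.cos(r)*np.array([0,0,1])
    print(d,"headmid",proj(a,G+.038*ax).round(1),"foot",proj(a,G-.065*ax).round(1),"foot22",proj(a,G-.043*ax).round(1))
E
python3 look2.py
```

```text
clock: 23.82
ee_pos: [0.6042, 0.184, 0.128]
ee_rot: [0.465, 3.104, 0.002]
wrist_force: [4.8, -1.1, 0.5]
width: 0.296
grip_force: 27.1
[0.60419546 0.18393022 0.12788484] [ 3.59678726  0.00430076 -0.24120525]
149 ..+..+##################+#########....
150 .+#...+#################++#######+....
151 +++...##################+#######+.....
152 ++.+++.################++#####........
153 +##+...+#########+#####++BB##+........
154 ##++..+##########+####BBBB###+........
155 ..+++################BBBBB##+.........
156 +++##################BBB####..........
157 +####################BB#BB##..........
158 #####################BBBBB##..........
159 ####+################BBBBB#+..........
160 ###.+.+##+#+++######+BBBBB##..........
161 #+.++++##+++++#####++BBBBB##..........
162 .+++++++#+++++#####++BBBBB#...........
163 +++++++++##++######+#BBBBB#...........
164 +++++++++###+######++BBBBB+...........
165 +.+++++++.+########+#BBBB+............
166 ++++++.++++########+#BBBB+............
167 +++++++.++++#######+#BBBB.+...........
168 .++++++++++++##++#+++BBBB+............
169 ++++++++.++++####B+#BBBBB#+..
[... 286 characters left out ...]
+###++++++..............
177 .....+##+++++#####++++++..............
178 .....+#+++.+######++++++..............
179 ....+..+++###+#####++++...............
180 ..++++++##############+...............
181 .++++.+#################+.............
182 +++++####################+............
183 +++#####################+++++.........
184 .#######################+++##+........
col0 282
-5 headmid [302.6 150.7] foot [302.8 178.1] foot22 [302.8 172.4]
0 headmid [303.4 151.1] foot [301.5 177.4] foot22 [301.9 172. ]
5 headmid [304.2 151.5] foot [300.3 176.7] foot22 [301.1 171.5]
10 headmid [304.9 152. ] foot [299.  175.8] foot22 [300.2 170.9]
20 headmid [306.4 153.3] foot [296.6 173.7] foot22 [298.6 169.5]
```

The stamp is upright again: its right edge runs 4.4° in the image, where 4.1° is expected for vertical. Back off, lift and carry to the pad.

```bash
python3 -m pendant '[{"linear":[-1.5,0,0],"roll":0,"jaw":2.5},{"linear":[-2,0,-4],"roll":0,"jaw":2.5},{"linear":[-2.5,-4,-8],"roll":0,"jaw":2.5},{"linear":[-3.5,-10,-8],"roll":0,"jaw":2.5},{"linear":[-4.5,-16,-8],"roll":0,"jaw":2.5},{"linear":[-5.5,-22,-8],"roll":0,"jaw":2.5},{"linear":[-6.5,-28,-8],"roll":0,"jaw":2.5},{"linear":[-7.5,-34,-8],"roll":0,"jaw":2.5},{"linear":[-8.5,-40,-6],"roll":0,"jaw":2.5},{"linear":[-9.4,-45,-3],"roll":0,"jaw":2.5}]' 20
python3 -m pendant '[{"linear":[-0.2,-1.7,2],"roll":0,"jaw":2.5},{"linear":[-0.2,-1.7,5],"roll":0,"jaw":2.5},{"linear":[-0.2,-1.7,5],"roll":0,"jaw":2.5},{"linear":[-0.2,-1.7,5],"roll":0,"jaw":2.5}]' 20
python3 - <<'E'
from h import *
s=manip.get_state();M=R.from_rotvec(s["ee_rot"]).as_matrix()
print((M.T@(np.array([.5583,-.2905,.085])-s["ee_pos"])*100).round(2))
E
python3 look2.py
```

```text
clock: 25.12
ee_pos: [0.561, -0.2769, 0.157]
ee_rot: [0.467, 3.106, -0.0]
wrist_force: [0.6, 0.1, -2.9]
width: 0.299
grip_force: 27.1
clock: 25.62
ee_pos: [0.5585, -0.2905, 0.1077]
ee_rot: [0.465, 3.107, 0.0]
wrist_force: [0.2, -0.0, -2.1]
width: 0.296
grip_force: 26.9
[ 0.02 -0.    2.27]
[ 0.55888581 -0.29067567  0.10821805] [-0.59248236 -0.03053955 -1.86691797]
240 ++####..#############++++###########..
241 ++####..############++++########+.+...
242 +#####..+###########+++++#######......
243 ######+.+###########+++++B#####+......
244 ######+..###########+++++B#####+......
245 #######..###########++++BB#####.......
246 ######...###########+++BBB####+.......
247 ######+..##########BBBBBBB#++#+.......
248 ###################BBBBB#BB#+##.......
249 +##################BBBB##BB#+##......+
250 ..###################BBBBB##+##......#
251 ...################BBBBBBBB#+##.....+#
252 ....+#############BBBBBBBBB#++#.....##
253 .....+#############BBBBBBBB###+.....+#
254 ......+##########++#BBBBBBB##+......+#
255 .......+#########++#BBBBBBB##+......##
256 ........+#+######++#BBBBBBBB#+......##
257
[... 445 characters left out ...]
....+BBBBBBBB+..........
268 ...................++BBB++++..........
269 ...................+++++++++..........
270 ...................+++++++++..........
271 ...................++++++++##+........
272 .................+##+++++++####+......
273 ...............+#####++++#######+.....
274 ..............+##################+....
275 .............+########+++++########...
col0 187
-5 headmid [205.8 241.5] foot [211.1 271.4] foot22 [210.  265.3]
0 headmid [206.6 242.1] foot [209.8 270.3] foot22 [209.1 264.6]
5 headmid [207.5 242.8] foot [208.4 269.1] foot22 [208.2 263.8]
10 headmid [208.3 243.6] foot [207.1 267.8] foot22 [207.3 262.9]
20 headmid [210.  245.5] foot [204.4 264.8] foot22 [205.6 260.9]
```

```bash
python3 -m pendant '[{"linear":[0,0,1.5],"roll":0,"jaw":2.5},{"linear":[0,0,2.6],"roll":0,"jaw":2.5},{"linear":[0,0,2.8],"roll":0,"jaw":2.5},{"linear":[0,0,2.8],"roll":0,"jaw":2.5}]' 20
python3 -m pendant '[{"linear":[0,0,0.15],"roll":0,"jaw":2.5},{"linear":[0,0,0.3],"roll":0,"jaw":2.5},{"linear":[0,0,0.3],"roll":0,"jaw":2.5}]' 20
```

```text
clock: 26.18
ee_pos: [0.5579, -0.2908, 0.0788]
ee_rot: [-0.465, -3.106, -0.0]
wrist_force: [0.9, -0.2, -2.6]
width: 0.296
grip_force: 27.0
clock: 26.55
ee_pos: [0.558, -0.2909, 0.0761]
ee_rot: [-0.466, -3.107, -0.0]
wrist_force: [0.1, -0.4, -2.6]
width: 0.295
grip_force: 27.0
```

```bash
python3 -m pendant '[{"linear":[0,0,0.15],"roll":0,"jaw":2.5},{"linear":[0,0,0.3],"roll":0,"jaw":2.5},{"linear":[0,0,0.3],"roll":0,"jaw":2.5}]' 20; python3 -m pendant '[{"linear":[0,0,0.15],"roll":0,"jaw":2.5},{"linear":[0,0,0.25],"roll":0,"jaw":2.5},{"linear":[0,0,0.25],"roll":0,"jaw":2.5}]' 20
```

```text
clock: 26.92
ee_pos: [0.5579, -0.2909, 0.0729]
ee_rot: [-0.465, -3.107, -0.0]
wrist_force: [-0.2, -0.4, -3.0]
width: 0.297
grip_force: 27.0
clock: 27.3
ee_pos: [0.558, -0.2909, 0.0705]
ee_rot: [-0.465, -3.107, -0.0]
wrist_force: [0.7, -0.5, -1.8]
width: 0.297
grip_force: 27.1
```

```bash
python3 -m pendant '[{"linear":[0,0,0.15],"roll":0,"jaw":2.5},{"linear":[0,0,0.25],"roll":0,"jaw":2.5},{"linear":[0,0,0.25],"roll":0,"jaw":2.5}]' 20; python3 look2.py
```

```text
clock: 27.68
ee_pos: [0.5588, -0.2912, 0.0701]
ee_rot: [0.465, 3.105, -0.001]
wrist_force: [-3.2, 2.1, 16.5]
width: 0.298
grip_force: 28.8
[ 0.55881157 -0.2912641   0.07014813] [-2.52067809  2.26446379 15.71170962]
251 +++###+.+############++++#############
252 +++###+.+###########+++++#######+..+##
253 ++####+.+###########+++++######+...+##
254 ######+..+##########+++++######+...+##
255 ######+..+##########+++++B#####+...###
256 #######+.+##########++++BB#####....###
257 ######+..+###########++BBB#.+#+....+##
258 #######..+#########BBBBBBB##+#+.....+#
259 +##################BBBBB#B##+#+.....+#
260 .+#################B####BBB#+##......+
261 ..+################BBBBBBBB#+##.......
262 ...+###############BBBBBBBB#+##.......
263 .....##############BBBBBBBB#++#.......
264 ......############+#BBBBBBB##+........
265 .......+#########++#BBBBBBB##+........
266 ........+########++#BBBBBBBB#+........
267 .........+++#####++#BBBBBBB#+.........
268 ...........+#####++#BBBBBBB...........
269 ...........+#####++#BBBBBBB...........
270 ............+####++#BBBBBBB+..........
271 .............+##B#++B
[... 294 characters left out ...]
###+++++B+++++#######...
279 ...........######++++++++++########...
280 ...........######+++++++++++#######...
281 ..........+######++++++++++#######+...
282 ...........#######++++++++########..++
283 ...........+#######+++++#########++..+
284 ...........+#####################+++++
285 ............+###################++++++
286 .............##################+++++++
col0 188
-5 headmid [206.9 252.4] foot [212.  281.2] foot22 [210.9 275.3]
0 headmid [207.7 253.1] foot [210.7 280.1] foot22 [210.1 274.6]
5 headmid [208.5 253.8] foot [209.4 278.9] foot22 [209.2 273.8]
10 headmid [209.3 254.6] foot [208.  277.5] foot22 [208.3 272.9]
20 headmid [210.9 256.4] foot [205.5 274.6] foot22 [206.6 270.9]
```

Foot columns 17–27 sit within pad columns 11–35, so it's centred to about 1 px and bearing on the pad. Ease off, open and lift away.

```bash
python3 -m pendant '[{"linear":[0,0,-0.2],"roll":0,"jaw":2.5},{"linear":[0,0,-0.2],"roll":0,"jaw":2.55},{"linear":[0,0,-0.2],"roll":0,"jaw":2.65},{"linear":[0,0,-0.2],"roll":0,"jaw":2.8},{"linear":[0,0,-0.2],"roll":0,"jaw":3.2},{"linear":[0,0,-0.2],"roll":0,"jaw":4},{"linear":[0,0,-0.2],"roll":0,"jaw":6},{"linear":[0,0,-0.2],"roll":0,"jaw":7},{"linear":[0,0,-0.2],"roll":0,"jaw":7}]' 20
python3 -m pendant '[{"linear":[0,0,-1],"roll":0,"jaw":7},{"linear":[0,0,-4],"roll":0,"jaw":7},{"linear":[0,0,-9],"roll":0,"jaw":7},{"linear":[0,0,-14],"roll":0,"jaw":7},{"linear":[5,3,-16],"roll":0,"jaw":7},{"linear":[11,5,-16],"roll":0,"jaw":7},{"linear":[17,5,-16],"roll":0,"jaw":7},{"linear":[22,5,-16],"roll":0,"jaw":7},{"linear":[22,5,-16],"roll":0,"jaw":7}]' 20
python3 - <<'E'
from h import *
a=snap("scene","pics/e.png");b=snap("top","pics/et.png")
p=a["pixels"][246:294,192:230];h=cv2.cvtColor(p,cv2.COLOR_RGB2HSV)
for y in range(p.shape[0]):
    print(246+y,"".join("B" if 95<h[y,x,0]<130 and h[y,x,1]>90 else ("#" if p[y,x].max()<75 else ("+" if p[y,x].max()<125 else ".")) for x in range(p.shape[1])))
for d in(0,):
    P=np.array([.5583,-.2905,.004]);print([proj(a,P+[0,0,k]).round(1).tolist() for k in(0,.022,.098,.108)],"shutter/jig:")
h=cv2.cvtColor(a["pixels"],cv2.COLOR_RGB2HSV);m=((h[...,0]>15)&(h[...,0]<32)&(h[...,1]>120));ys,xs=np.nonzero(m[140:215,240:320]);print("yellow centroid",xs.mean()+240,ys.mean()+140)
E
```

```text
clock: 28.85
ee_pos: [0.558, -0.2909, 0.0701]
ee_rot: [-0.466, -3.107, -0.0]
wrist_force: [0.0, -0.0, 0.6]
width: 0.82
grip_force: 0.0
clock: 29.98
ee_pos: [0.3593, -0.1774, 0.2305]
ee_rot: [-0.466, -3.106, -0.0]
wrist_force: [0.3, -0.0, -0.0]
width: 0.817
grip_force: 0.0
246 ..................................+###
247 .................................+####
248 .................................#####
249 ................................+#####
250 ................................######
251 ...............................+######
252 ...............................+######
253 ....................+..........+######
254 ...................+#+.........+######
255 ............+++.++++BB.........#######
256 ............B+++++++BB.........+######
257 ...........+BB++++#BB#.........+######
258 ...........+BBBBBBBBBB..........+#####
259 ............+BBBBBBB#B..........+#####
260 ............+B###B##BB+..........+####
261 ............+BBBBBBBBB++..........+###
262 ............+BBBBBBBBB#++..........+##
263 ............+BBBBBBBBB#++++....++++++#
264 .............BBBBBBBBB#+++++++++++++++
265 ......
[... 666 characters left out ...]
####....+++
281 ......+######++++++++++#######+.....++
282 .......#######++++++++########........
283 .......+#######+++++#########+++......
284 .......+#####################++++.....
285 ........+###################++++++++..
286 .........##################++++++++++.
287 ..........################++++++++++++
288 ...........+############++++++++++++++
289 ..............+######+...+++++++++++++
290 ...........................+++++++++++
291 .............................+++++++++
292 ...............................+++++++
293 ................................++++++
[[210.6, 279.4], [210.0, 273.9], [207.8, 253.7], [207.5, 250.9]] shutter/jig:
yellow centroid 274.7927272727273 174.3890909090909
```

```bash
python3 -c "
from workcell import manip
print(manip.job_done())"
```

```text
the job is handed in; nothing more can be done
None
```

I handed the job in at about 30 s. The shutter is open at its stop, and the coupon was stamped once at about 12 N, with the foot square to the slope within about 2°. The stamp was lifted straight off, righted against the jig's low wall, and stands upright in the middle of its pad.

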